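# Latch the blue sample case

### The job

The blue sample case is packed and ready to leave the water lab: swing its raised latch loop down over the keeper so that the bar is hooked behind it, then push the red lever over until it snaps down flat and the latch is fully shut. The orange case still has to be packed: leave its open latch just as it is.

Things in the scene. Friction and masses are not known exactly. Their poses are not given: they have to be found in the camera images.
- blue_case: Blue hard case with black corners, fixed, 150 (x) x 240 (y) x 90 (z) mm, origin at the centre of its underside; an orange twin stands beside it. On its top, along its y axis in the plane x = 0, lies a draw latch. In case coordinates (mm) the red lever's pivot A is at (0, -10, 108). The loop's pivot P rides on the lever, 20 from A: at (0, -28.8, 101.2) when shut, turning with the lever.
- blue_lever (a joint): Angle of the blue case's red lever (plate 26 wide, 8 thick, tip 65 mm from A), rad. 0: shut, flat, pointing along the case's -y; pi/2: upright. Starts at 1.75 to 2.0, leaning towards the keeper (+y), and stays where it is left. With the loop hooked, pushing it shut takes about 5 N near the tip; past dead centre (below about 0.25) it snaps to 0 by itself.
- blue_bar (a point): Centre of the cross bar (10 mm thick) of the blue case's steel loop, 76 mm from P. Site x runs along the bar, y from P outwards, z out of the upper face. Beyond the bar a yellow tab, 34 wide, 4 thick, goes on to 98 mm from P: push it at 88. Side rods are 44 apart. Starts raised, y 0.65 to 1.0 rad above level towards the case's +y. A stiff hinge: it swings at under 1 N and stays where left.
- blue_keeper (a point): Centre of the outer (+y) face of the blue case's keeper, a steel post 24 mm wide, at (0, 45, 107) in case coordinates (mm). Its top is 12 above this point; a nose there overhangs 5 to +y. Beyond the post a level seat, 6 below this point, runs to y = 73: the bar drops past the nose and lies there (bar centre z = 106); shutting the lever draws it under the nose. The keeper springs back up to 4 mm.
- orange_bar (a point): Centre of the cross bar of the same kind of loop on the orange case (same size and latch), which must be left as it is.

How it is judged:
On the way, in this order (a step that is already met when the one before it is completed fails the run):
1. with the lever still open, the loop's bar lies behind the keeper, below its nose (z of blue_bar in the frame of blue_case below 0.113 m and y of blue_bar in the frame of blue_case above 0.043 m and value of joint blue_lever above 1 rad), for 0.2 s.
2. the lever is shut with the bar still hooked (value of joint blue_lever below 0.12 rad and z of blue_bar in the frame of blue_case below 0.115 m and y of blue_bar in the frame of blue_case above 0.04 m), for 0.2 s.
At the end, for the whole second after the job is handed in: The blue case's lever is down flat (within 0.12 rad of shut), its loop's bar is behind the keeper and under its nose (bar centre below 115 mm in the case's z and beyond 40 mm in its y), and the orange latch's bar is within 20 mm of where it was (all of step 2 and distance of orange_bar from where it was at the start of the episode below 0.02 m); the robot touches nothing.
It fails at once if the orange case's latch is moved (its bar by more than 20 mm) (distance of orange_bar from where it was at the start of the episode above 0.02 m).
It also fails if it takes over 40 s, if anything falls off the work surface, if the arm or the gripper's body presses on something with over 40 N, if the wrist force passes 120 N, or if a joint passes its speed limit or range.

### The arm

A 6-joint arm with a two-finger parallel gripper is mounted at the origin on the work surface. World frame = base frame: x ahead of the robot, y to its left, z up, the work surface at z = 0. Lengths are in m, angles in rad, forces in N, time in s.
With the tool pointing down it reaches from about 0.4 to 0.925 m from the base axis. Payload 12.5 kg.
Tool frame: the origin (TCP) lies on the front face of the gripper's body, between the roots of the fingers; the fingertips stand 78 mm ahead of it and the grasp point (between the pads) lies 59 mm ahead of it; z points along the fingers, x is the direction in which the jaws open and shut, and the axes are right-handed (so a half turn about z gives the same grasp; the last joint's range is limited). The gripper opens to 95 mm and grips with 3 to 60 N. Pads are 20 mm wide; open, the fingers measure 119 mm over their backs; the gripper's body (75 mm by 180 mm) begins 59 mm behind the grasp point.
Start: joints at [1.23, 0.491, 1.559, -0, 1.092, -0.106], TCP at [0.145, 0.608, 0.292] pointing down, gripper open.
Joint ranges: [-3.1, 3.1], [-0.84, 2.19], [0.05, 2.79], [-1.13, 4.28], [0.06, 2.93], [-2.69, 2.69]. Speed limits (rad/s): [2.22, 2.22, 2.79, 3.14, 3.14, 3.14].

### API

Orientations are given as a unit quaternion [x, y, z, w].
In Python, from cell import arm gives the robot as it stands.
- The arm moves only by the shell command python3 -m handwheel 'ROWS' [FORCE]. ROWS is JSON, a list that holds one entry, the list of rows, each a list of 5 numbers: the opening, from 0 (shut) to 1 (fully open), then the shift along the tool's x, y, z in m, then the turn about the tool's z in degrees. A call has 1 to 12 rows; each row shifts and turns the pose as measured when the row begins, along the tool's axes as they then stand; what a row does not reach is not made up. A row lasts 1/10 s, in which the tool goes at most 50 mm and 8.59 degrees, less where a joint would pass 70% of its speed; a pose out of reach is approached as far as the arm can. A call is refused whole if a number of a shift passes 0.05 or a number of a turn 8.59, either way. A call with a gripper value outside its range is refused whole. The fingers move at their own pace and stop on an object; FORCE is the grip in N (left out, the last holds). Time passes only in rows, so rows that do not move let the fingers close. It gives the time, the measured TCP pose, the force and the opening at its end, in the units of the state.
- arm.sense(): the state, without advancing time (a new reading comes with each control period).
- arm.grab_frame(name): name is "side" or "top" or "wrist"; returns (picture, depth): 480x640x3 uint8, red, green, blue; 480x640 float32, m along the optical axis (not along the pixel's ray), 0 where there is no reading.
- arm.get_calibration(name): a dict with "fx", "fy", "cx", "cy" (pixels), "rvec" (rotation vector, rad) and "tvec" (3), from world to camera coordinates, as OpenCV has them. Camera axes: x right, y down, z forward; pixel columns grow to the right and rows downward; lengths in m; the calibration is good to about 2 mm. A picture is of the moment at which its call begins: read the wrist's pose just before it. get_calibration takes no time and is no camera call; for the wrist camera it gives the pose at the moment of the call.
- arm.hand_in(): hands the job in, once; it reports no verdict.
Trained networks look in the newest picture that a camera, given by its name, has taken for a name from the list of things; names that differ only in an ending like _2 or _b are one class to them, and where a whole thing is asked for, a point or a joint stands for the part that bears it (a point fixed in the world has none). Each returns a list of dicts, best first, with "p" (0 to 1); they miss things now and then, are a little off and sometimes report something else, mostly with a low value. They report only what shows in the picture. A call takes as long as a camera call.
- arm.look_for(camera, target): "box" ([left, top, width, height] in pixels, round what is visible of it).
The state is a dict: "time": time; "joint_positions": joint angles; "qd": joint speeds; "joint_efforts": joint torques, N m; "ee_pos": TCP position; "ee_rot": TCP orientation; "wrist_force": force on the tool from outside, world axes, zero at the start; "wrist_torque": the same for the moment, N m; "width": finger opening in m.
Only numpy, scipy, OpenCV 4.12 (cv2) and the standard library are available. Lean on these libraries where they do the work, as an engineer would, in place of code of your own. Each camera call takes 0.05 s, during which the arm holds its last target.

## Working session

There is one attempt and no reset: what is moved stays moved. The work goes in short steps, Python scripts to look and compute and a shell command to move; the robot and the scene stay as the last step left them, time stands still between calls to the robot, and variables do not carry over. Pictures are saved under pics/ and viewed, and the job is handed in when it is done.

```bash
ls; mkdir -p pics; cat > h.py <<'E'
import numpy as np, cv2
from cell import arm
from scipy.spatial.transform import Rotation as R
def calib(n):
    c=arm.get_calibration(n); Rm=cv2.Rodrigues(np.array(c["rvec"],float))[0]
    return c,Rm,np.array(c["tvec"],float).reshape(3)
def cloud(n,depth):
    c,Rm,t=calib(n); v,u=np.mgrid[0:480,0:640]
    P=np.stack([(u-c["cx"])*depth/c["fx"],(v-c["cy"])*depth/c["fy"],depth],-1)
    return (P-t)@Rm
def proj(n,X):
    c,Rm,t=calib(n); q=np.atleast_2d(X)@Rm.T+t
    return np.c_[c["fx"]*q[:,0]/q[:,2]+c["cx"],c["fy"]*q[:,1]/q[:,2]+c["cy"]]
E
python3 - <<'E'
from h import *
s=arm.sense(); print(s["time"],s["ee_pos"],s["ee_rot"],s["width"])
for n in ["top","side","wrist"]:
    im,d=arm.grab_frame(n); np.savez("f_"+n+".npz",im=im,d=d)
    cv2.imwrite(f"pics/{n}0.png",im[:,:,::-1])
    c,Rm,t=calib(n); print(n,-Rm.T@t)
    for k in ["blue_case","blue_bar","orange_bar","blue_lever","blue_keeper"]:
        print(k,[(x["box"],round(x["p"],2)) for x in arm.look_for(n,k)][:3]) if n!="wrist" else 0
E
```

```text
pics
0.0 [0.14532173 0.60769205 0.29165377] [ 7.85064518e-01  6.19413727e-01 -5.00220450e-04  2.94641160e-04] 0.09506043081311653
top [0.44418122 0.00876312 1.05215745]
blue_case [([361.6, 190.7, 159.8, 112.4], 0.84)]
blue_bar [([422.4, 213.5, 35.4, 40.0], 0.68)]
orange_bar [([130.6, 207.0, 61.6, 36.3], 0.67)]
blue_lever [([423.2, 214.0, 40.5, 38.8], 0.61)]
blue_keeper [([362.9, 188.6, 160.0, 116.2], 0.91)]
side [0.45913858 0.46258825 0.6169571 ]
blue_case [([270.8, 126.1, 111.3, 124.1], 0.63)]
blue_bar [([311.4, 127.1, 31.1, 19.7], 0.6)]
orange_bar [([271.0, 122.5, 107.4, 124.5], 0.68), ([226.9, 333.0, 49.6, 26.7], 0.66)]
blue_lever [([312.8, 128.4, 31.3, 28.0], 0.75)]
blue_keeper [([272.8, 124.1, 106.3, 121.9], 0.95)]
wrist [0.07288118 0.62486432 0.3858478 ]
```

View pics/top0.png

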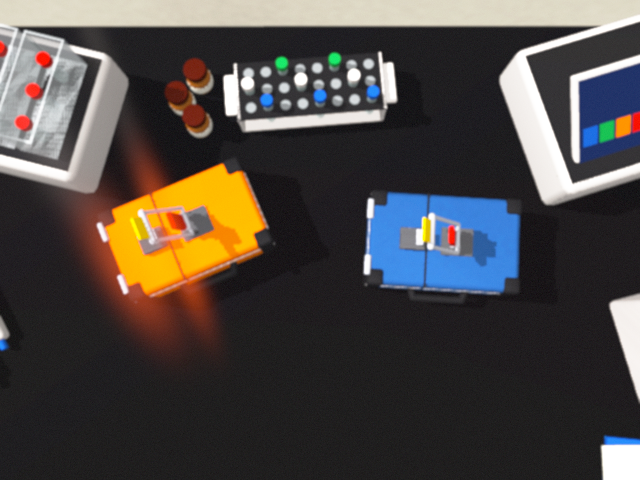

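View pics/side0.png

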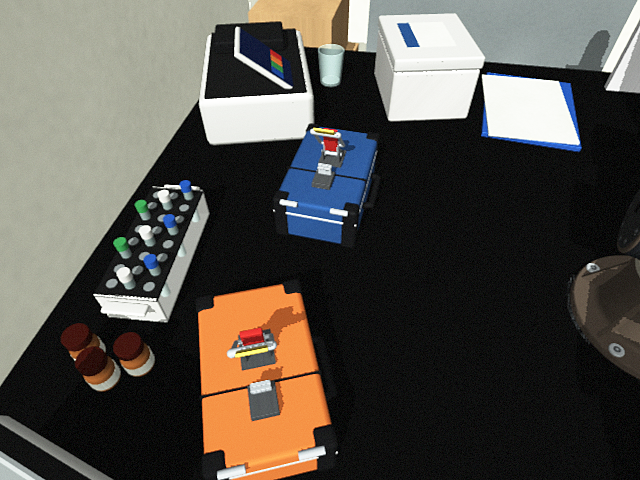

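The top view shows the orange case at about (185,230) and the blue case at (442,245). The blue case's keeper is at about (410,238), its yellow tab at (427,230) and its red lever at (452,237). The blue +y axis points left in the image. Next I fit the case pose from the depth.

```bash
python3 - <<'E'
from h import *
z=np.load("f_top.npz"); im=z["im"].astype(int); d=z["d"]
P=cloud("top",d); r,g,b=im[...,0],im[...,1],im[...,2]
box=np.zeros(d.shape,bool); box[180:310,350:535]=1
m=box&(np.abs(P[...,2]-.09)<.012)&(d>0)
print(m.sum(),np.median(P[...,2][m]))
mm=cv2.morphologyEx(m.astype(np.uint8),cv2.MORPH_OPEN,np.ones((5,5)))>0
X=P[mm][:,:2].astype(np.float32)
rect=cv2.minAreaRect(X*1000); print(rect)
# classes
yel=box&(r>170)&(g>150)&(b<110); red=box&(r>150)&(g<80)&(b<80)
for n,k in [("yel",yel),("red",red)]:
    Q=P[k&(d>0)]; print(n,len(Q),np.median(Q,0),Q.min(0),Q.max(0))
def px(u,v): print((u,v),P[v,u])
px(410,238);px(403,238);px(421,238)
z=np.load("f_side.npz"); im=z["im"].astype(int); d=z["d"]; P=cloud("side",d)
r,g,b=im[...,0],im[...,1],im[...,2]; box=np.zeros(d.shape,bool); box[115:200,290:360]=1
yel=box&(r>170)&(g>150)&(b<110); red=box&(r>130)&(g<70)&(b<70)
for n,k in [("yel",yel),("red",red)]:
    Q=P[k&(d>0)]; print("side",n,len(Q),np.median(Q,0),Q.min(0),Q.max(0))
crop=np.load("f_top.npz")["im"][180:310,350:535]; cv2.imwrite("pics/c1.png",cv2.resize(crop,None,fx=4,fy=4)[:,:,::-1])
crop=np.load("f_side.npz")["im"][110:260,260:400]; cv2.imwrite("pics/c2.png",cv2.resize(crop,None,fx=4,fy=4)[:,:,::-1])
E
```

```text
13065 0.0903188158201302
((563.2986450195312, -184.9606170654297), (246.76498413085938, 153.87709045410156), 86.06900024414062)
yel 162 [ 0.56542568 -0.13855634  0.19930045] [ 0.54934688 -0.15310511  0.10009817] [ 0.58209078 -0.13329621  0.20586834]
red 99 [ 0.55994746 -0.18093875  0.17004285] [ 0.55039028 -0.19299502  0.09279081] [ 0.57333714 -0.1764338   0.17350672]
(410, 238) [ 0.56638332 -0.13030889  0.09922964]
(403, 238) [ 0.56600602 -0.11881751  0.10256368]
(421, 238) [ 0.56365399 -0.14427265  0.11990811]
side yel 24 [ 0.56403653 -0.13185542  0.19903059] [ 0.55088023 -0.17652664  0.17168319] [ 0.58335772 -0.12992517  0.20355298]
side red 136 [ 0.56338964 -0.18367662  0.13522135] [ 0.55158706 -0.18960153  0.11707757] [ 0.57502128 -0.17513826  0.17243095]
```

View pics/c1.png

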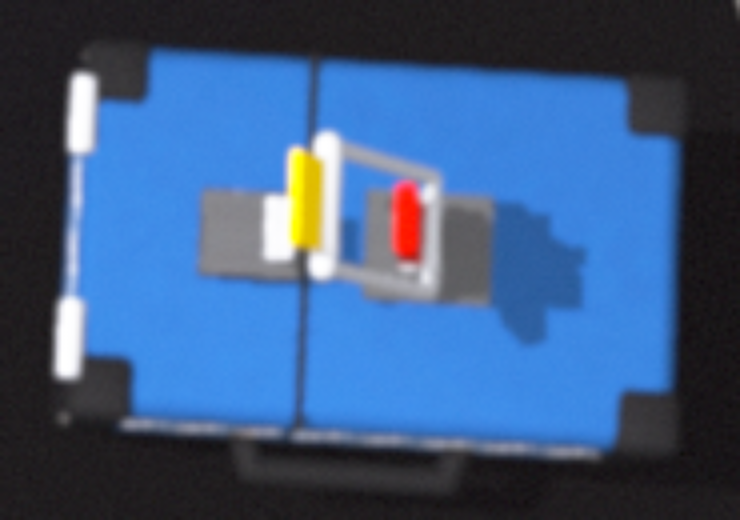

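View pics/c2.png

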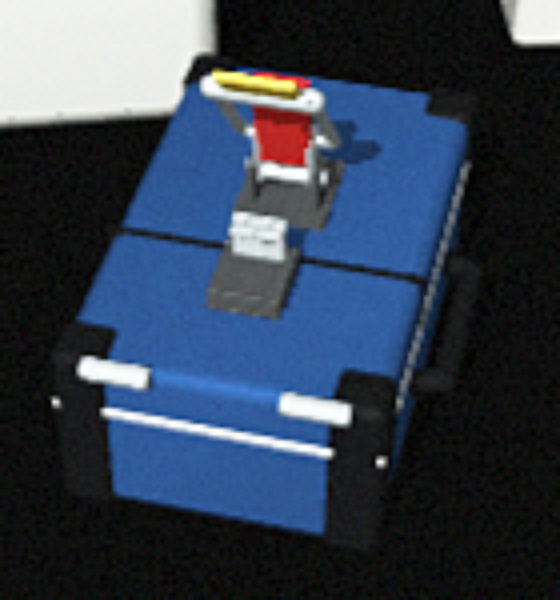

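```bash
cat >> h.py <<'E'
C=np.array([0.563,-0.1855,0]); YAW=np.deg2rad(-3.93)
RC=R.from_euler("z",YAW).as_matrix()
def case(p): return (np.asarray(p)-C)@RC
def world(q): return RC@np.asarray(q)+C
def st():
    s=arm.sense(); M=R.from_quat(s["ee_rot"]).as_matrix()
    tip=s["ee_pos"]+.078*M[:,2]
    print("t %.2f tcp"%s["time"],np.round(s["ee_pos"],4),"tip case mm",np.round(case(tip)*1000,1),"yaw x",round(np.degrees(np.arctan2(M[1,0],M[0,0])),2),"F",np.round(s["wrist_force"],1),"w",round(s["width"],3),"j",np.round(s["joint_positions"],2),"tilt z",np.round(M[:,2],3))
    return s,M,tip
def plan(target_tip_world,yaw_deg,n):
    """rows to get tip there with yaw, simulating ideal moves"""
    s,M,tip=st(); y0=np.degrees(np.arctan2(M[1,0],M[0,0])); dy=(yaw_deg-y0+180)%360-180
    dp=(np.asarray(target_tip_world)-tip)/n
    for i in range(n):
        Mi=R.from_euler("z",np.deg2rad(dy*i/n)).as_matrix()@M
        print(i,np.round(Mi.T@dp,3),round(-dy/n,2))
E
python3 -m handwheel '[[[0,0,0,-0.05,0],[0,0,0,-0.05,0],[0,0,0,-0.02,0]]]' 20
python3 -c "
from h import *
plan([0.45,0.28,0.33],36,10)"
```

```text
time: 0.95
ee_pos: [0.1453, 0.6074, 0.4124]
ee_rot: [0.785, 0.619, -0.003, 0.002]
wrist_force: [-0.3, -0.2, -0.4]
width: 0.0764
t 0.95 tcp [0.1453 0.6074 0.4124] tip case mm [-471.2  761.8  334.4] yaw x 76.54 F [-0.3 -0.2 -0.4] w 0.076 j [ 1.23  0.4   1.38 -0.    1.36 -0.11] tilt z [-0.003 -0.007 -1.   ]
0 [-0.025  0.037  0.001] 4.05
1 [-0.022  0.039  0.001] 4.05
2 [-0.019  0.04   0.001] 4.05
3 [-0.016  0.042  0.001] 4.05
4 [-0.013  0.043  0.001] 4.05
5 [-0.01   0.044  0.   ] 4.05
6 [-0.007  0.044  0.   ] 4.05
7 [-0.004  0.045  0.   ] 4.05
8 [-0.001  0.045  0.   ] 4.05
9 [0.002 0.045 0.   ] 4.05
```

```bash

python3 -m handwheel '[[[0,-0.025,0.037,0,4],[0,-0.022,0.039,0,4],[0,-0.019,0.04,0,4],[0,-0.016,0.042,0,4],[0,-0.013,0.043,0,4],[0,-0.01,0.044,0,4],[0,-0.007,0.044,0,4],[0,-0.004,0.045,0,4],[0,-0.001,0.045,0,4],[0,0.002,0.045,0,4]]]' 
python3 -c "
from h import *
plan(world([0,0.06,0.30]),-3.93,10)"
```

```text
time: 1.95
ee_pos: [0.4567, 0.2692, 0.418]
ee_rot: [0.952, 0.305, 0.002, -0.0]
wrist_force: [0.7, 0.5, -0.7]
width: 0.0012
t 1.95 tcp [0.4567 0.2692 0.418 ] tip case mm [-137.   446.5  340. ] yaw x 35.49 F [ 0.7  0.5 -0.7] w 0.001 j [ 0.41  0.24  1.6   0.    1.29 -0.21] tilt z [ 0.003  0.002 -1.   ]
0 [-0.014  0.039  0.004] 3.94
1 [-0.011  0.039  0.004] 3.94
2 [-0.009  0.04   0.004] 3.94
3 [-0.006  0.041  0.004] 3.94
4 [-0.003  0.041  0.004] 3.94
5 [-0.     0.041  0.004] 3.94
6 [0.003 0.041 0.004] 3.94
7 [0.005 0.041 0.004] 3.94
8 [0.008 0.04  0.004] 3.94
9 [0.011 0.04  0.004] 3.94
```

```bash

python3 -m handwheel '[[[0,-0.014,0.039,0.004,4],[0,-0.011,0.039,0.004,4],[0,-0.009,0.04,0.004,4],[0,-0.006,0.041,0.004,4],[0,-0.003,0.041,0.004,4],[0,0,0.041,0.004,4],[0,0.003,0.041,0.004,4],[0,0.005,0.041,0.004,4],[0,0.008,0.04,0.004,4],[0,0.011,0.04,0.004,3.5],[0,0,0,0,0]]]' 
python3 - <<'E'
from h import *
st()
for n in ["wrist","side"]:
    im,d=arm.grab_frame(n); np.savez("f_"+n+"1.npz",im=im,d=d)
    # overlay the assumed model
    pts={"A":[0,-10,108],"K":[0,45,107],"Ktop":[0,50,119]}
    o=im[:,:,::-1].copy()
    for x in (-75,75):
        for y in (-120,120): pts[f"{x},{y}"]=[x,y,90]
    for k,p in pts.items():
        u=proj(n,world(np.array(p)/1000))[0]; cv2.circle(o,tuple(int(round(a)) for a in u),3,(0,255,0),1)
    cv2.imwrite(f"pics/{n}1.png",o)
    P=cloud(n,d); r,g,b=[im[...,i].astype(int) for i in range(3)]
    q=case(P.reshape(-1,3)).reshape(P.shape)*1000; box=(np.abs(q[...,0])<40)&(q[...,1]>-90)&(q[...,1]<110)&(q[...,2]>95)&(d>0)
    for nm,k in [("yel",(r>150)&(g>130)&(b<110)),("red",(r>120)&(g<80)&(b<80))]:
        Q=q[k&box]; print(n,nm,len(Q),np.round(np.percentile(Q,[5,50,95],axis=0),1).tolist() if len(Q) else 0)
E
```

```text
time: 3.05
ee_pos: [0.5633, -0.1506, 0.3765]
ee_rot: [0.999, -0.053, 0.003, -0.001]
wrist_force: [-0.2, 0.3, -0.8]
width: 0.0006
t 3.05 tcp [ 0.5633 -0.1506  0.3765] tip case mm [ -1.7  35.  298.5] yaw x -6.13 F [-0.2  0.3 -0.8] w 0.001 j [-0.38  0.36  1.55  0.    1.23 -0.27] tilt z [ 0.006  0.002 -1.   ]
wrist yel 1210 [[-27.8, 44.6, 194.9], [-1.7, 56.9, 396.7], [12.5, 69.4, 405.3]]
wrist red 0 0
side yel 77 [[-26.6, 44.3, 188.7], [-3.3, 55.0, 365.2], [23.2, 71.5, 401.6]]
side red 177 [[-10.6, -2.3, 121.7], [-0.1, 2.8, 140.1], [10.4, 7.8, 171.0]]
```

View pics/wrist1.png

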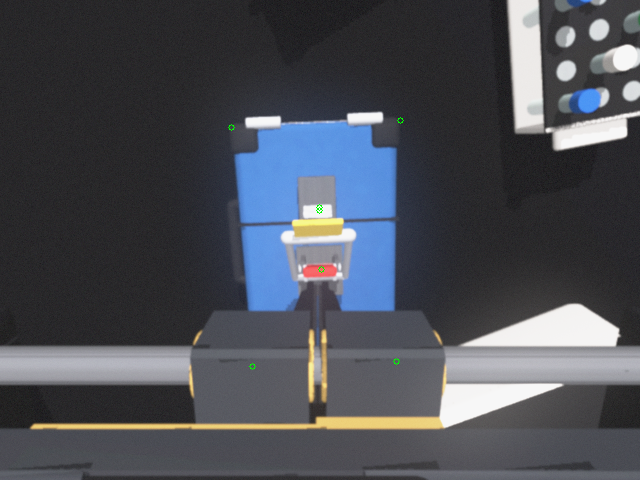

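View pics/side1.png

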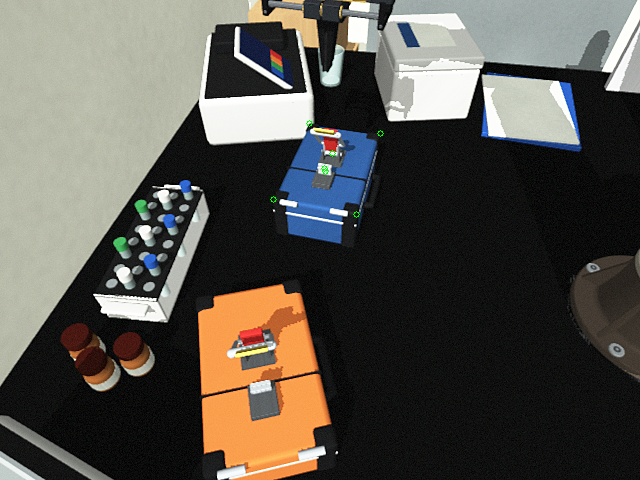

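The wrist view shows the model overlay matching the case corners at (232,126) and (400,120) and the keeper at (319,209), so the fit holds. Next I measure the tab properly.

```bash

python3 - <<'E'
from h import *
for f,n in [("f_wrist1","wrist"),("f_side1","side"),("f_top","top")]:
    z=np.load(f+".npz"); im,d=z["im"],z["d"]; P=cloud(n,d); r,g,b=[im[...,i].astype(int) for i in range(3)]
    q=case(P.reshape(-1,3)).reshape(P.shape)*1000; box=(np.abs(q[...,0])<40)&(q[...,1]>-90)&(q[...,1]<110)&(q[...,2]>110)&(q[...,2]<225)&(d>0)
    for nm,k in [("yel",(r>150)&(g>130)&(b<110)),("red",(r>120)&(g<80)&(b<80)),("all",q[...,2]>125)]:
        Q=q[k&box]; print(n,nm,len(Q),np.round(np.percentile(Q,[5,50,95],axis=0),1).tolist() if len(Q) else 0)
plan(world([0,0.052,0.225]),-3.93,2)
E
```

```text
wrist yel 459 [[-15.9, 45.5, 194.3], [-1.9, 49.8, 199.2], [12.8, 53.8, 203.9]]
wrist red 0 0
wrist all 2650 [[-24.1, -8.7, 132.9], [-1.3, 39.5, 190.4], [21.5, 55.6, 203.7]]
side yel 27 [[-14.2, 19.2, 176.9], [-3.3, 52.7, 198.0], [14.8, 56.5, 202.6]]
side red 177 [[-10.6, -2.3, 121.7], [-0.1, 2.8, 140.1], [10.4, 7.8, 171.0]]
side all 474 [[-22.3, -5.7, 129.3], [-0.3, 12.3, 168.2], [22.7, 54.1, 201.6]]
top yel 160 [[-15.1, 41.5, 192.8], [-0.4, 46.9, 199.3], [14.0, 51.7, 203.3]]
top red 98 [[-12.4, -0.3, 156.3], [-3.5, 4.7, 170.1], [8.1, 8.4, 173.0]]
top all 841 [[-23.4, -13.9, 130.2], [-0.4, 24.2, 173.6], [22.9, 50.4, 201.6]]
t 3.15 tcp [ 0.5627 -0.1473  0.3771] tip case mm [ -2.4  38.3 299.1] yaw x -5.88 F [0.  0.9 0.7] w 0.0 j [-0.37  0.35  1.55  0.    1.23 -0.27] tilt z [ 0.006  0.002 -1.   ]
0 [ 0.001 -0.007  0.037] -0.98
1 [ 0.001 -0.007  0.037] -0.98
```

```bash

python3 -m handwheel '[[[0,0.001,-0.009,0.037,-1],[0,0.001,-0.009,0.036,-1],[0,0,0,0,0]]]' 
python3 -c "
from h import *
plan(world([0,0.056,0.205]),-3.93,2)"
```

```text
time: 3.45
ee_pos: [0.5667, -0.1263, 0.3045]
ee_rot: [0.999, -0.031, 0.005, -0.001]
wrist_force: [-0.2, -0.3, -0.9]
width: 0.0003
t 3.45 tcp [ 0.5667 -0.1263  0.3045] tip case mm [  0.4  59.5 226.5] yaw x -3.61 F [-0.2 -0.3 -0.9] w 0.0 j [-0.33  0.41  1.66  0.01  1.06 -0.27] tilt z [ 0.01   0.002 -1.   ]
0 [-0.     0.002  0.011] 0.16
1 [-0.     0.002  0.011] 0.16
```

```bash

python3 -m handwheel '[[[0,0,0,0.02,0],[0,0,0,0.012,0],[0,0,-0.007,0.012,0],[0,0,-0.006,0.012,0],[0,0,-0.004,0.012,0],[0,0,-0.004,0.012,0],[0,0,-0.002,0.012,0],[0,0,0,0,0]]]' 
python3 - <<'E'
from h import *
st()
im,d=arm.grab_frame("side"); cv2.imwrite("pics/s2.png",cv2.resize(im[80:280,220:440],None,fx=3,fy=3)[:,:,::-1]); st()
E
```

```text
time: 4.25
ee_pos: [0.5711, -0.0987, 0.2138]
ee_rot: [1.0, -0.029, 0.009, 0.0]
wrist_force: [-0.1, -1.1, 1.3]
width: 0.0003
t 4.25 tcp [ 0.5711 -0.0987  0.2138] tip case mm [  3.5  87.2 135.8] yaw x -3.35 F [-0.1 -1.1  1.3] w 0.0 j [-0.29  0.51  1.76  0.01  0.85 -0.23] tilt z [ 0.017 -0.001 -1.   ]
t 4.30 tcp [ 0.5713 -0.0989  0.2146] tip case mm [  3.8  87.  136.6] yaw x -3.36 F [ 0.5  0.3 -0.2] w 0.0 j [-0.29  0.51  1.76  0.01  0.85 -0.23] tilt z [ 0.018 -0.001 -1.   ]
```

View pics/s2.png

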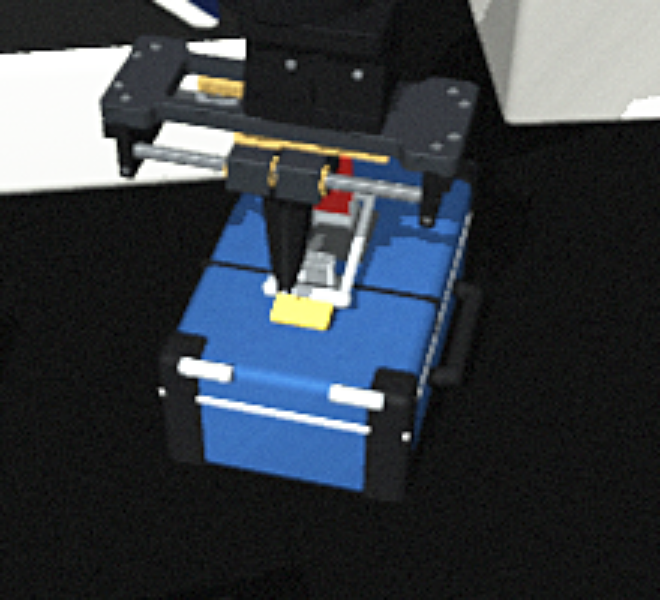

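```bash
python3 - <<'E'
from h import *
s,M,tip=st()
im,d=arm.grab_frame("side")
o=cv2.resize(im[80:280,220:440],None,fx=3,fy=3)[:,:,::-1].copy()
print((proj("side",tip)[0]-[220,80])*3)
P=cloud("side",d); r,g,b=[im[...,i].astype(int) for i in range(3)]
q=case(P.reshape(-1,3)).reshape(P.shape)*1000; box=(np.abs(q[...,0])<40)&(q[...,1]>-90)&(q[...,1]<110)&(q[...,2]>95)&(q[...,2]<225)
k=(r>150)&(g>130)&(b<110)&box
print(np.round(np.percentile(q[k],[5,50,95],axis=0),1).tolist())
# finger dark points near tip
k=(r<60)&(g<60)&(b<60)&box&(np.abs(q[...,2]-150)<12); print(np.round(np.percentile(q[k],[5,50,95],axis=0),1).tolist())
P=cloud("side",d)
for (u,v) in [(287,285),(287,260),(320,310),(285,310),(310,293)]:
    print(u,v,np.round(q[80+v//3,220+u//3],1),im[80+v//3,220+u//3])
E
```

```text
t 4.30 tcp [ 0.5713 -0.0989  0.2146] tip case mm [  3.8  87.  136.6] yaw x -3.36 F [ 0.5  0.3 -0.2] w 0.0 j [-0.29  0.51  1.76  0.01  0.85 -0.23] tilt z [ 0.018 -0.001 -1.   ]
[289.28536787 278.41918239]
[[-15.4, 65.9, 98.0], [-6.6, 82.4, 100.4], [10.6, 84.7, 102.4]]
[[-2.8, 86.0, 140.8], [3.2, 98.3, 153.3], [9.9, 100.1, 161.5]]
287 285 [  3.3  97.9 140.9] [29 27 29]
287 260 [  2.6  99.6 161.5] [35 34 35]
320 310 [ -9.7  73.1 104.9] [255 254 145]
285 310 [  9.4  77.1 104.1] [255 254 143]
310 293 [ -2.4  65.7 111. ] [251 255 255]
```

```bash

python3 -m handwheel '[[[0,0,0,-0.02,0],[0,-0.002,0.025,0,0],[0,-0.002,0.025,0,0],[0,0,0,0,0]]]' 
python3 - <<'E'
from h import *
st()
im,d=arm.grab_frame("side"); cv2.imwrite("pics/s3.png",cv2.resize(im[80:280,220:440],None,fx=3,fy=3)[:,:,::-1])
im2,d2=arm.grab_frame("wrist"); cv2.imwrite("pics/w3.png",im2[:,:,::-1])
for n,i,dd in [("side",im,d),("wrist",im2,d2)]:
    P=cloud(n,dd); r,g,b=[i[...,k].astype(int) for k in range(3)]
    q=case(P.reshape(-1,3)).reshape(P.shape)*1000; box=(np.abs(q[...,0])<40)&(q[...,1]>-90)&(q[...,1]<110)&(q[...,2]>92)&(q[...,2]<225)
    for nm,k in [("yel",(r>150)&(g>130)&(b<110)),("red",(r>120)&(g<80)&(b<80)),("white",(r>200)&(g>200)&(b>200)&(q[...,1]>54))]:
        Q=q[k&box]; print(n,nm,len(Q),np.round(np.percentile(Q,[5,50,95],axis=0),1).tolist() if len(Q) else 0)
st()
E
```

```text
time: 4.75
ee_pos: [0.5649, -0.1507, 0.2381]
ee_rot: [1.0, -0.029, 0.011, 0.001]
wrist_force: [0.5, 1.1, 0.1]
width: 0.0006
t 4.75 tcp [ 0.5649 -0.1507  0.2381] tip case mm [  1.3  34.8 160.1] yaw x -3.32 F [0.5 1.1 0.1] w 0.001 j [-0.38  0.49  1.73  0.01  0.9  -0.32] tilt z [ 0.022 -0.003 -1.   ]
side yel 21 [[-15.3, 65.7, 98.3], [-6.7, 82.6, 100.3], [13.3, 83.6, 102.6]]
side red 160 [[-11.0, -2.3, 121.7], [-4.9, 3.8, 142.5], [6.3, 10.5, 170.4]]
side white 130 [[-22.2, 56.2, 106.9], [-0.4, 64.8, 110.0], [23.4, 67.4, 112.1]]
wrist yel 10 [[-1.5, 46.3, 211.4], [0.7, 46.6, 213.7], [0.8, 47.0, 215.6]]
wrist red 0 0
wrist white 1622 [[-24.0, 56.3, 108.0], [-0.9, 62.7, 111.1], [22.4, 66.4, 112.6]]
t 4.85 tcp [ 0.5649 -0.1487  0.2377] tip case mm [  1.1  36.8 159.8] yaw x -3.27 F [ 0.7 -0.3  0. ] w 0.0 j [-0.37  0.49  1.73  0.01  0.9  -0.32] tilt z [ 0.021 -0.002 -1.   ]
```

View pics/s3.png

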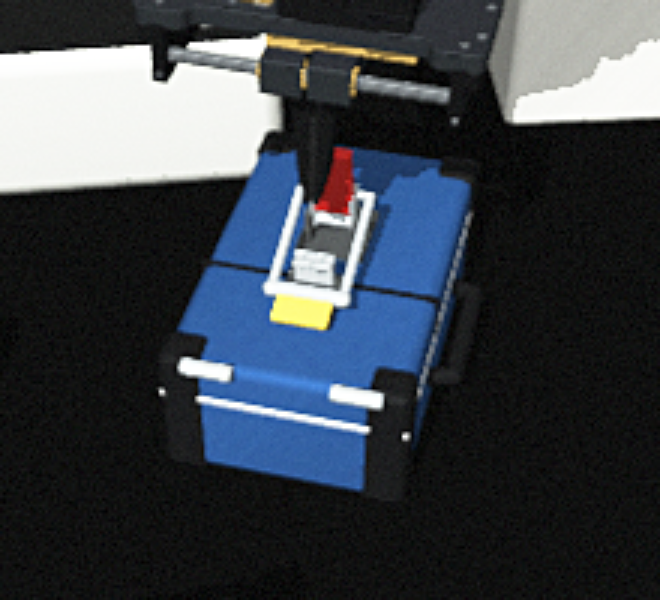

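View pics/w3.png

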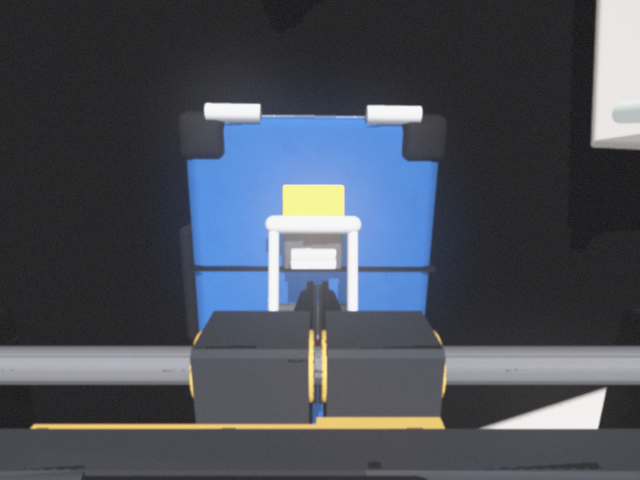

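The bar lies behind the keeper, with its centre at y≈62 and its top at z≈111 mm, and the lever is still open. Next I push the lever.

```bash

python3 -m handwheel '[[[0,0,0.011,0,0],[0,0,0.011,0,0],[0,0,0.011,0.001,0],[0,0,0.009,0.001,0],[0,0,0.009,0.002,0],[0,0,0.007,0.003,0],[0,0,0,0,0]]]' 
python3 - <<'E'
from h import *
st()
im,d=arm.grab_frame("side"); cv2.imwrite("pics/s4.png",cv2.resize(im[80:280,220:440],None,fx=3,fy=3)[:,:,::-1])
for n,i,dd in [("side",im,d)]:
    P=cloud(n,dd); r,g,b=[i[...,k].astype(int) for k in range(3)]
    q=case(P.reshape(-1,3)).reshape(P.shape)*1000; box=(np.abs(q[...,0])<40)&(q[...,1]>-90)&(q[...,1]<110)&(q[...,2]>92)&(q[...,2]<225)
    for nm,k in [("yel",(r>150)&(g>130)&(b<110)),("red",(r>120)&(g<80)&(b<80)),("white",(r>200)&(g>200)&(b>200)&(q[...,1]>54))]:
        Q=q[k&box]; print(n,nm,len(Q),np.round(np.percentile(Q,[5,50,95],axis=0),1).tolist() if len(Q) else 0)
E
```

```text
time: 5.55
ee_pos: [0.5617, -0.2093, 0.2302]
ee_rot: [1.0, -0.028, 0.01, -0.0]
wrist_force: [1.6, 1.7, 1.5]
width: 0.0005
t 5.55 tcp [ 0.5617 -0.2093  0.2302] tip case mm [  2.  -23.8 152.2] yaw x -3.19 F [1.6 1.7 1.5] w 0.001 j [-0.47  0.52  1.7   0.01  0.9  -0.42] tilt z [ 0.021 -0.    -1.   ]
side yel 31 [[-15.3, 56.1, 99.6], [-5.1, 69.7, 102.5], [15.0, 72.2, 107.0]]
side red 181 [[-11.1, -40.6, 121.2], [-2.8, -25.2, 138.8], [9.6, -13.3, 162.0]]
side white 18 [[-20.3, 54.1, 107.5], [0.5, 54.6, 109.0], [23.2, 55.5, 111.5]]
```

View pics/s4.png

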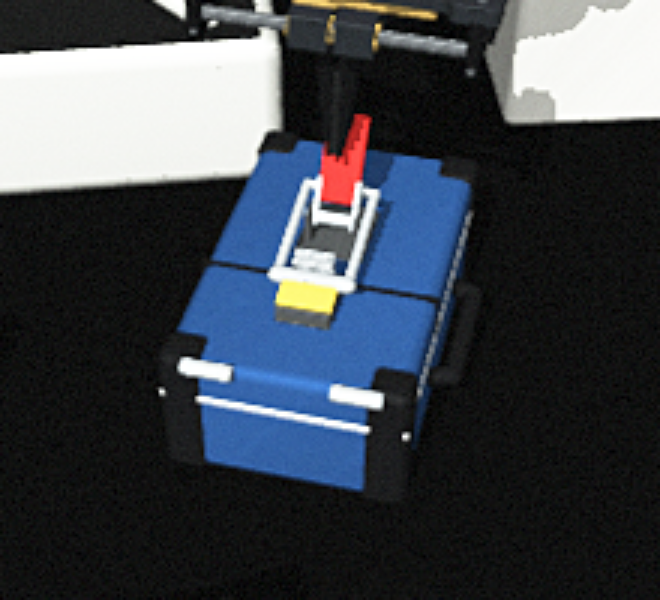

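The lever is at about 1.05 rad, the bar is still under the nose and the force is low. I continue along the arc.

```bash

python3 -m handwheel '[[[0,0,0.007,0.004,0],[0,0,0.006,0.005,0],[0,0,0.005,0.006,0],[0,0,0.004,0.007,0],[0,0,0.003,0.007,0],[0,0,0,0,0]]]' 
python3 - <<'E'
from h import *
st()
im,d=arm.grab_frame("side"); cv2.imwrite("pics/s5.png",cv2.resize(im[80:280,220:440],None,fx=3,fy=3)[:,:,::-1])
for n,i,dd in [("side",im,d)]:
    P=cloud(n,dd); r,g,b=[i[...,k].astype(int) for k in range(3)]
    q=case(P.reshape(-1,3)).reshape(P.shape)*1000; box=(np.abs(q[...,0])<40)&(q[...,1]>-90)&(q[...,1]<110)&(q[...,2]>92)&(q[...,2]<225)
    for nm,k in [("yel",(r>150)&(g>130)&(b<110)),("red",(r>120)&(g<80)&(b<80)),("white",(r>200)&(g>200)&(b>200)&(q[...,1]>54))]:
        Q=q[k&box]; print(n,nm,len(Q),np.round(np.percentile(Q,[5,50,95],axis=0),1).tolist() if len(Q) else 0)
E
```

```text
time: 6.2
ee_pos: [0.5606, -0.2349, 0.1987]
ee_rot: [1.0, -0.027, 0.01, -0.0]
wrist_force: [-0.0, 0.1, 0.3]
width: 0.0004
t 6.20 tcp [ 0.5606 -0.2349  0.1987] tip case mm [  2.5 -49.3 120.7] yaw x -3.1 F [-0.   0.1  0.3] w 0.0 j [-0.51  0.57  1.71  0.01  0.85 -0.46] tilt z [ 0.02  0.   -1.  ]
side yel 129 [[-22.8, -29.2, 101.5], [0.3, 60.0, 111.1], [22.8, 68.5, 224.1]]
side red 184 [[-10.6, -68.5, 108.2], [-1.2, -39.4, 112.3], [10.0, -19.3, 113.9]]
side white 0 0
```

View pics/s5.png

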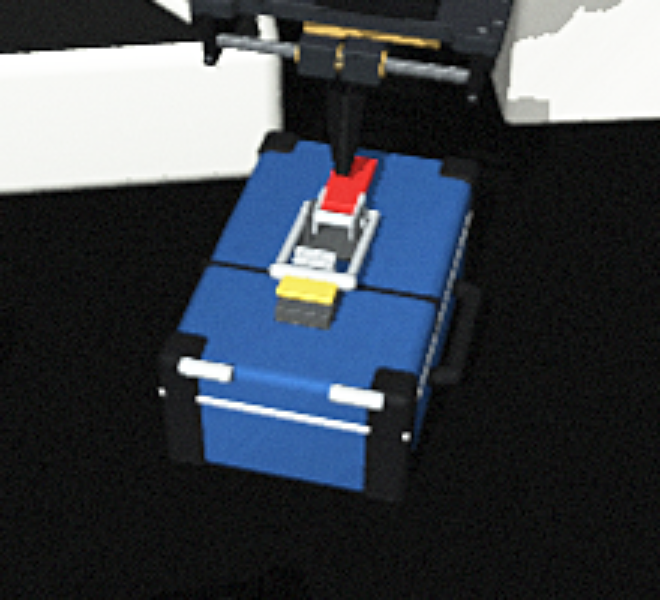

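The lever has snapped flat, with its red top level at z≈112 mm, and the finger is already clear of it. I retreat and check again.

```bash

python3 -m handwheel '[[[0,0,0,-0.04,0],[0,0,0,-0.05,0],[0,0,0,-0.05,0],[0,0,0.04,-0.02,0],[0,0,0.04,0,0],[0,0,0,0,0],[0,0,0,0,0]]]' 
python3 - <<'E'
from h import *
st()
o=[]
for n in ["side","top"]:
    im,d=arm.grab_frame(n)
    o.append(im[:400,:480] if n=="side" else im[80:480,80:560])
    P=cloud(n,d); r,g,b=[im[...,k].astype(int) for k in range(3)]
    q=case(P.reshape(-1,3)).reshape(P.shape)*1000; box=(np.abs(q[...,0])<40)&(q[...,1]>-90)&(q[...,1]<110)&(q[...,2]>92)&(q[...,2]<140)
    for nm,k in [("yel",(r>150)&(g>130)&(b<110)&(q[...,1]>30)),("red",(r>120)&(g<80)&(b<80)),("bar",(r>180)&(g>180)&(b>150)&(q[...,1]>38)&(np.abs(np.abs(q[...,0])-18)<4))]:
        Q=q[k&box]; print(n,nm,len(Q),np.round(np.percentile(Q,[5,50,95],axis=0),1).tolist() if len(Q) else 0)
    o0=np.load(f"f_{n}.npz")["im"]; 
    reg=(slice(320,420),slice(220,300)) if n=="side" else (slice(195,255),slice(120,220))
    print("orange diff",np.abs(o0[reg].astype(int)-im[reg]).mean())
cv2.imwrite("pics/end.png",cv2.resize(np.hstack(o),(800,334))[:,:,::-1])
E
```

```text
time: 6.95
ee_pos: [0.5536, -0.3169, 0.3671]
ee_rot: [1.0, -0.026, 0.011, 0.002]
wrist_force: [1.0, 0.1, 0.5]
width: 0.0001
t 6.95 tcp [ 0.5536 -0.3169  0.3671] tip case mm [   1.4 -131.9  289.1] yaw x -2.98 F [1.  0.1 0.5] w 0.0 j [-0.63  0.44  1.44  0.01  1.24 -0.58] tilt z [ 0.022 -0.004 -1.   ]
side yel 100 [[-14.3, 55.5, 101.5], [-0.1, 62.4, 110.5], [14.4, 69.6, 112.2]]
side red 215 [[-10.4, -68.9, 107.9], [0.6, -43.1, 112.2], [10.9, -19.2, 113.5]]
side bar 44 [[-21.1, 44.7, 108.2], [-14.5, 50.3, 111.2], [21.1, 53.5, 113.1]]
orange diff 6.123458333333334
top yel 234 [[-16.1, 52.2, 100.9], [-1.0, 59.5, 110.5], [13.7, 66.6, 113.4]]
top red 483 [[-11.5, -72.3, 108.4], [-0.9, -49.6, 111.9], [9.0, -24.1, 114.7]]
top bar 84 [[-21.4, 40.3, 105.8], [15.0, 46.7, 111.1], [20.8, 61.6, 114.7]]
orange diff 0.9211111111111111
```

View pics/end.png

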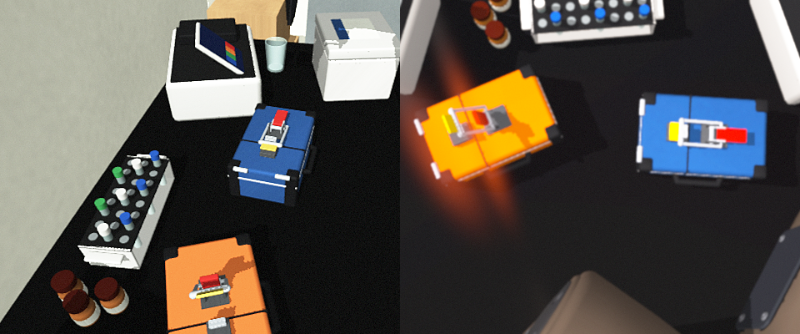

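The final picture shows the blue lever flat at (730,135), the loop over the keeper, and the orange loop still raised.

```bash
python3 -c "
from h import *
print(arm.hand_in()); st()"
```

```text
the job is handed in; nothing more can be done
None
the job is handed in; nothing more can be done
```

The blue case's latch is shut. I swung the loop down until its bar lay behind the keeper, then pushed the red lever over along its arc until it snapped flat. I backed the arm off and handed in at about 7 s.

- **Blue latch:** in the last side and top pictures the red plate is level, with its top at about 112 mm. The bar's top is at about 111 mm, which puts its centre near z = 106 mm and y = 47–50 mm, behind the keeper and under its nose.
- **Bar before shutting:** before the lever was pushed the bar was seated at about y = 62 mm, with the lever still at about 1.85 rad.
- **Orange latch:** it still stands raised. The top picture is nearly unchanged there (mean difference 0.9 of 255). The side picture differs more (6.1), and I did not look into why; I saw no movement in the picture, and the arm only passed above and beside that case.
- **Forces:** readings I took stayed at about 3 N or less, and the wrist force was about 1 N with the arm clear.

No check failed, but the hand-in returned no verdict.

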